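Show the assayed coin under its window lid

ROBOT

A 7-joint arm with a two-finger parallel gripper is mounted at the origin on the work surface. World frame = base frame: x ahead of the robot, y to its left, z up, the work surface at z = 0. Lengths are in mm, angles in rad, forces in N, time in s.
With the tool pointing down it reaches from about 425 to 950 mm from the base axis. Payload 4.7 kg.
Tool frame: the origin (TCP) lies midway between the tips of the shut fingers; the grasp point (between the pads) lies 19 mm behind it (tcp_to_grasp is the distance from the TCP to the grasp point, in mm); z points along the fingers, y is the line along which they close (so a half turn about z gives the same grasp; the last joint's range is limited). The gripper opens to 87 mm and grips with 3 to 60 N. Pads are 19 mm wide; open, the fingers measure 117 mm over their backs; the gripper's body (75 mm by 190 mm) begins 51 mm behind the grasp point.
Start: joints at [-1.242, 0.469, -0.049, 1.532, 0.024, 1.141, -0.082], TCP at [236.355, 632.286, 222.573] pointing down, gripper open.
Joint ranges: [-2.59, 2.59], [-0.33, 1.99], [-1.39, 1.29], [0.1, 2.45], [-1.04, 4.18], [0.21, 1.99], [-2.66, 2.66]. Speed limits (rad/s): [2.57, 2.57, 3.14, 3.14, 3.14, 3.14, 3.14].

INTERFACE

Orientations are given as a unit quaternion [w, x, y, z].
In Python, from station import get_state, grab_frame, hand_in, trace, pinpoint, tcp_to_grasp gives the robot as it stands.
- The arm moves only by the tool carry_out, never from a script. Its argument "targets" is one flat list of numbers, 7 for each row, row after row: the opening, from -1 (shut) to 1 (fully open), then the shift along the tool's x, y, z as a fraction of full scale, then the turn, a rotation vector about the tool's x, y, z as a fraction of full scale. In form: [gripper, tx, ty, tz, rx, ry, rz, gripper, tx, ty, tz, rx, ry, rz, ...]. A call has 1 to 20 rows; each row shifts and turns the commanded pose from where the row before left it, along the tool's axes as they then stand; what a row does not reach is not made up. Full scale, the value 1, is 0.025 m for a shift and 180 degrees for a turn. A row lasts 1/12 s, in which the tool goes at most 41.7 mm and 7.16 degrees, less where a joint would pass 70% of its speed; a pose out of reach is approached as far as the arm can. A call with a number of a shift or a turn outside -1 to 1 is refused whole. A call with a gripper value outside its range is refused whole. The fingers move at their own pace and stop on an object; the grip force is fixed at half the most. Time passes only in rows, so rows that do not move let the fingers close. It gives the time, the measured TCP pose, the force, the opening and the grip force at its end, in the units of the state.
- get_state(): the state, without advancing time (a new reading comes with each control period).
- grab_frame(name): name is "scene" or "top" or "wrist"; returns a dict with "pixels" (400x640x3 uint8, blue, green, red), "fx", "fy", "cx", "cy" (pixels), "dist" ([k1, k2, p1, p2, k3] as OpenCV has them; the pictures are not rectified), "xyz" and "orientation" of the camera in the world. Camera axes: x right, y up, looking along -z (the intrinsics and any distortion apply to the point x, -y, -z); pixel columns grow to the right and rows downward; lengths in mm; the calibration is good to about 2 mm. A picture is of the moment at which its call begins. There is no depth.
- hand_in(): hands the job in; it is judged then, once.
Trained networks look in the newest picture that a camera, given by its name, has taken for a name from the list of things; names that differ only in an ending like _2 or _b are one class to them, and where a whole thing is asked for, a point or a joint stands for the part that bears it (a point fixed in the world has none). Each returns a list of dicts, best first, with "score" (0 to 1); they miss things now and then, are a little off and sometimes report something else, mostly with a low value. They report only what shows in the picture. A call takes as long as a camera call.
- trace(label, camera): "pixels" (400x640 bool, what is visible of it).
- pinpoint(label, camera): "location" ([x, y, z] in mm, in the coordinates of the camera as it stood for that picture, good to about 4 mm: a listed point, or the origin of a listed thing).
The state is a dict: "time_s": time; "joint_pos": joint angles; "dq": joint speeds; "joint_torque": joint torques, N m; "eef_pos": TCP position; "eef_rot": TCP orientation; "ft_force": force on the tool from outside, world axes, zero at the start; "moment": the same for the moment, N m; "gripper_width": finger opening in mm; "grasp_force": force on a finger pad.
Only numpy, scipy, OpenCV 4.12 (cv2) and the standard library are available. Lean on these libraries where they do the work, as an engineer would, in place of code of your own. Each camera call takes 0.05 s, during which the arm holds its last target. There are 200 camera calls.

TASK

Pull the sample carriage by its red post all the way out from under the analyser's head, then pick up the whole double lid from its rest by the white rim of the inner lid, with the blue cover riding on top, lower it gently (not dropped) until it sits fully home on the steel tin, and let go. Then lift only the blue cover off by its brass knob, leaving the inner window lid undisturbed on the tin, and finish while still holding the cover level and still about 12 cm above the lid. Keep the two lids together until the inner one is seated on the tin, and leave everything else on the desk where it is.

Things in the scene. Friction and masses are not known exactly. Their poses are not given: they have to be found in the camera images.
- carriage (a joint): travel (m) of the aluminium sample carriage: 0 = tin fully in under the analyser's head, 0.13 = fully out at the stop; starts at 0 to 0.03. It slides level and straight, in the direction from the tin to the red post, stays where it is left, and takes about 3 N to move slowly (plus 6 N per m/s).
- analyser: black assay analyser fixed to the desk on the robot's left, 220 mm wide, 200 mm high, 290 mm deep, head underside 95 mm above the desk. Origin on the desk below the tin's centre as it is with the carriage fully in; x points back into the analyser (carriage comes out along -x). The head's front edge is 20 mm before the origin (x = -20 mm).
- post_top (a point): centre of the top of the red upright round post on the carriage, 16 mm in diameter and 40 mm tall (its foot on the carriage deck 20 mm above the desk, its top 60 mm above the desk); it is 110 mm from the tin's centre. Site axes: x points from the post to the tin, z up.
- tin_mouth (a point): centre of the mouth of the open steel tin, in the plane of its rim, 65 mm above the desk. The tin is round, 55 mm outside, 47 mm inside, 45 mm tall, and is fastened to the carriage, with a gold coin inside on a blue pad. Site axes as for post_top.
- lid_rest: grey round rest fixed to the desk in which the double lid waits: a cup 55 mm outside, 47 mm inside, 35 mm high, on a disc foot 90 mm across and 6 mm thick. Origin at the centre of its underside, on the desk.
- inner_lid: inner lid, ~100 g, round about z, upright. Origin: centre of the plug's underside. Clear plug 42 mm dia, z 0-8 mm (goes into the mouth of tin or rest); white rim 60 mm dia, z 8-22 mm (sits on the tin's rim, overhangs it 2.5 mm all round; grip here from above, a finger either side of the cover); clear window boss 33 mm dia, z 22-27 mm. Starts in the rest, origin 27 mm above the desk.
- inner_flange (a point): centre of the underside of the inner lid's white rim, 8 mm above the inner lid's origin; it coincides with tin_mouth when the lid is home.
- cover: outer lid: blue round cap, ~60 g, 45 mm dia, 12 mm high, open below (37 mm inside, 8 mm deep), standing loose over the window boss on the white rim (about 2 mm play all round), with a brass knob 18 mm dia, 20 mm tall on top. Origin: centre of its underside, z up; knob z 12-32 mm. Nested, its origin is 22 mm above the inner lid's origin.
- ring_box: red ring box, 56 mm square, 40 mm high, loose, near the lid rest (the two swap places from start to start). Origin at the centre of its underside. Leave alone.
- test_bottle: amber bottle, 34 mm diameter, 70 mm tall, loose. Origin at the centre of its underside. Leave alone.
- mouse: computer mouse, 100 x 58 x 34 mm, loose. Origin at the centre of its underside. Leave alone.
- loupe: jeweller's loupe, black barrel 26 mm diameter and 22 mm tall with a 45 mm steel case to its side, loose. Origin at the centre of the barrel's underside. Leave alone.

How it is judged (in metres and radians):
On the way, in this order (a step that is already met when the one before it is completed fails the run):
1. the carriage is pulled fully out (to within 8 mm of its stop) (value of joint carriage above 0.122 m), for 0.2 s.
2. the double lid sits home on the tin, cover still nested on the inner lid, and the inner lid is let go (value of joint carriage above 0.122 m and z of inner_flange in the frame of tin_mouth between -0.004 and 0.003 m and horizontal distance between inner_flange and tin_mouth below 0.005 m and angle between inner_lid's own z axis and vertical below 0.06 rad and z of cover in the frame of inner_lid below 0.0255 m and contact force between the fingers and inner_lid below 0.1 N), for 0.2 s.
At the end, for the whole second after the job is handed in: Carriage within 8 mm of fully out; inner lid untouched and home on the tin (3 mm in height, 5 mm of centre, 0.06 rad); fingers hold the cover still, within 0.3 rad of level, its underside 90 to 220 mm above the tin's rim, touching neither inner lid nor analyser (value of joint carriage above 0.122 m and z of inner_flange in the frame of tin_mouth between -0.004 and 0.003 m and horizontal distance between inner_flange and tin_mouth below 0.005 m and angle between inner_lid's own z axis and vertical below 0.06 rad and z of cover in the frame of tin_mouth between 0.09 and 0.22 m and angle between cover's own z axis and vertical below 0.3 rad and linear speed of cover below 0.03 m/s and contact force between the fingers and cover above 1 N and contact force between each of cover, the fingers and inner_lid below 0.1 N and contact force between cover and analyser below 0.1 N); the arm keeps its last pose, push and grip.
It fails at once if the cover comes off the inner lid (by over 8 mm) while the inner lid is not seated on the tin (4 mm in height, 6 mm of centre, 0.1 rad of level) ((z of cover in the frame of inner_lid above 0.03 m or horizontal distance between cover and inner_lid above 0.012 m) and not (z of inner_flange in the frame of tin_mouth between -0.004 and 0.004 m and horizontal distance between inner_flange and tin_mouth below 0.006 m and angle between inner_lid's own z axis and vertical below 0.1 rad)).
It fails at once if the inner lid is raised off the tin together with the cover by the cover alone (horizontal distance between inner_flange and tin_mouth below 0.02 m and z of inner_flange in the frame of tin_mouth above 0.004 m and contact force between the fingers and cover above 0.5 N and contact force between the fingers and inner_lid below 0.05 N).
It fails at once if the double lid is dropped onto the tin (over 0.5 m/s just above it, a fall of over about 12 mm) (horizontal distance between inner_flange and tin_mouth below 0.02 m and z of inner_flange in the frame of tin_mouth below 0.05 m and linear speed of inner_lid above 0.5 m/s).
It fails at once if a bystander is shifted by more than 20 mm (distance of any of ring_box, test_bottle, mouse, loupe from where it was at the start of the episode above 0.02 m).
It also fails if it takes over 67 s, if anything falls off the work surface, if the arm or the gripper's body presses on something with over 40 N, if the wrist force passes 120 N, or if a joint passes its speed limit or range.

## Working session

There is one attempt and no reset: what is moved stays moved. The work goes in short steps, Python scripts to look and compute and a tool call to move; the robot and the scene stay as the last step left them, time stands still between calls to the robot, and variables do not carry over. Pictures are saved under pics/ and viewed, at most 10 in all, crops included, and the job is handed in when it is done.

Besides the shell and the picture viewer there is one more tool, called after "Emit:" in YAML: its name, and indented under it one key for each argument. carry_out: Moves the arm, as the interface text tells. Shift numbers are shares of 0.025 m and turn numbers shares of 180 degrees, none past 1 either way. Its arguments: {"type":"object","properties":{"targets":{"type":"array","items":{"type":"number"}}},"required":["targets"]}

```bash
mkdir -p pics
cat > h.py <<'E'
import numpy as np, cv2
from scipy.spatial.transform import Rotation as R
from station import *
def rot(q): return R.from_quat([q[1],q[2],q[3],q[0]]).as_matrix()
def toworld(f,p): return rot(f["orientation"])@np.array(p)+np.array(f["xyz"])
def ray_z(f,uv,z):
    K=np.array([[f["fx"],0,f["cx"]],[0,f["fy"],f["cy"]],[0,0,1]])
    n=cv2.undistortPoints(np.array([[uv]],float),K,np.array(f["dist"],float))[0,0]
    d=rot(f["orientation"])@np.array([n[0],-n[1],-1]); o=np.array(f["xyz"])
    return o+d*(z-o[2])/d[2]
def proj(f,P):
    K=np.array([[f["fx"],0,f["cx"]],[0,f["fy"],f["cy"]],[0,0,1]])
    c=rot(f["orientation"]).T@(np.array(P)-np.array(f["xyz"])); c=c*[1,-1,-1]
    return cv2.projectPoints(c.reshape(1,1,3),np.zeros(3),np.zeros(3),K,np.array(f["dist"],float))[0].ravel()
def find(labels,cam):
    f=grab_frame(cam)
    for l in labels:
        r=pinpoint(l,cam)
        print(cam,l,[(round(d["score"],2),toworld(f,d["location"]).round(1).tolist()) for d in r[:2]])
    return f
E
python3 - <<'E'
from h import *
L="post_top tin_mouth lid_rest inner_lid cover ring_box test_bottle mouse loupe analyser".split()
for c in ("scene","top"):
    f=find(L,c); print(np.round(f["xyz"]),f["fx"]); cv2.imwrite(f"pics/{c}.png",f["pixels"])
s=get_state(); print(s["eef_pos"],s["eef_rot"],s["gripper_width"],s["time_s"],rot(s["eef_rot"]).round(3),tcp_to_grasp)
E
```

```text
scene post_top [(0.74, [558.8, 268.8, 62.4]), (0.58, [485.5, -313.7, 36.9])]
scene tin_mouth [(0.58, [545.5, 375.6, 62.1])]
scene lid_rest [(0.57, [486.4, -317.2, -1.3]), (0.32, [758.4, 134.3, 1.8])]
scene inner_lid [(0.77, [483.3, -317.1, 24.8])]
scene cover [(0.85, [483.5, -313.0, 49.3]), (0.59, [555.8, 267.7, 62.6])]
scene ring_box [(0.68, [475.4, -135.5, -0.8])]
scene test_bottle [(0.52, [487.0, -312.9, 31.7])]
scene mouse [(0.75, [540.8, 397.2, -0.6]), (0.61, [309.1, -352.1, -2.6])]
scene loupe [(0.72, [449.8, -11.5, 4.7]), (0.54, [482.7, -312.4, 49.7])]
scene analyser [(0.89, [541.6, 395.3, -1.2]), (0.52, [760.9, 131.9, -1.1])]
[1244. -665.  997.] 511.4638790113131
top post_top [(0.92, [555.1, 271.0, 62.9]), (0.55, [485.4, -310.6, -1.8])]
top tin_mouth [(0.8, [541.6, 377.9, 67.4])]
top lid_rest [(0.65, [486.8, -310.1, -4.7]), (0.15, [478.6, -134.1, -3.1])]
top inner_lid [(0.54, [483.9, -311.2, 29.9])]
top cover [(0.61, [490.4, -310.9, 52.6])]
top ring_box [(0.64, [481.3, -129.6, -4.4])]
top test_bottle [(0.6, [758.3, 138.6, 4.1]), (0.43, [480.5, -127.2, -3.0])]
top mouse [(0.8, [308.5, -347.4, -1.7])]
top loupe [(0.54, [444.4, -13.6, -2.0])]
top analyser [(0.97, [540.6, 401.2, -1.0])]
[ 434.  -15. 1548.] 515.7654491533485
[236.33660626 632.30844635 222.61242234] [-1.95817431e-05  1.77934956e-01  9.84042248e-01  7.62443628e-05] 87.08613800706408 1.1 [[-0.937  0.35  -0.   ]
 [ 0.35   0.937  0.   ]
 [ 0.     0.    -1.   ]] 18.700000000000003
```

View pics/scene.png

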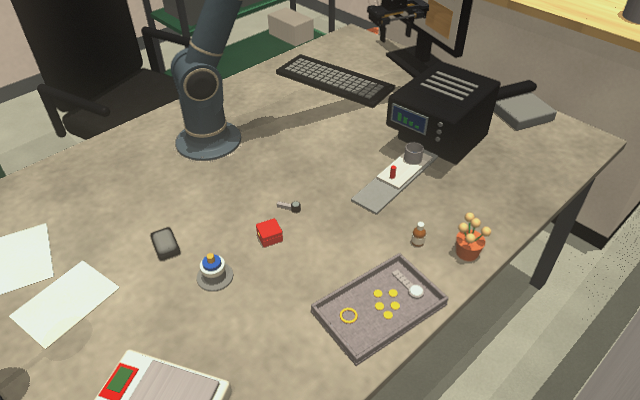

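View pics/top.png

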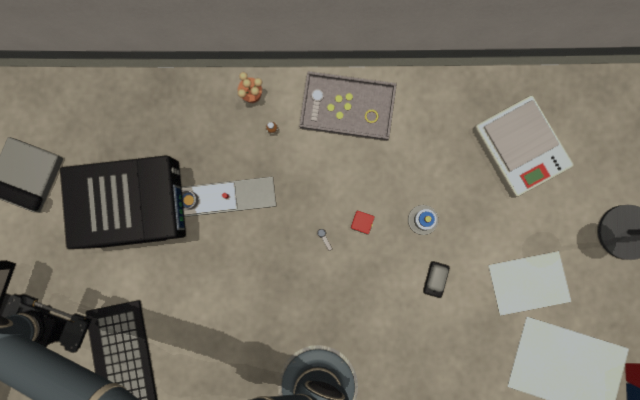

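Emit:
carry_out:
  targets: [1, 0, 0, -0.17, 0, 0, 0.0386, 1, 0, 0, -0.17, 0, 0, 0.0386, 1, 0, 0, -0.17, 0, 0, 0.0386, 1, 0, 0, -0.17, 0, 0, 0.0386, 1, 0, 0, -0.17, 0, 0, 0.0386, 1, 0, 0, -0.17, 0, 0, 0.0386, 1, 0, 0, -0.17, 0, 0, 0.0386, 1, 0, 0, -0.17, 0, 0, 0.0386, 1, 0, 0, -0.17, 0, 0, 0.0386, 1, -0.9, 0.25, 0, 0, 0, 0, 1, -0.9, 0.25, 0, 0, 0, 0, 1, -0.9, 0.25, 0, 0, 0, 0, 1, -0.9, 0.25, 0, 0, 0, 0, 1, -0.9, 0.25, 0, 0, 0, 0, 1, -0.9, 0.25, 0, 0, 0, 0, 1, -0.9, 0.25, 0, 0, 0, 0, 1, -0.9, 0.25, 0, 0, 0, 0, 1, -0.9, 0.25, 0, 0, 0, 0, 1, -0.9, 0.25, 0, 0, 0, 0, 1, -0.9, 0.25, 0, 0, 0, 0]

```text
time_s: 2.77
eef_pos: [334.9, 393.9, 261.0]
eef_rot: [-0.0, 0.663, 0.749, 0.0]
ft_force: [0.5, -0.3, 0.7]
gripper_width: 87.3
grasp_force: 0.0
```

```bash
cat >> h.py <<'E'
def plan(P,yaw=None):
    s=get_state(); M=rot(s["eef_rot"]); d=M.T@(np.array(P)-np.array(s["eef_pos"]))
    print("t",s["time_s"],"tcp",np.round(s["eef_pos"],1),"yaw_y",np.degrees(np.arctan2(M[1,1],M[0,1])).round(1),"w",round(s["gripper_width"],1),"F",np.round(s["ft_force"],1),"shift units total",(d/25).round(2), "z axis",M[:,2].round(3))
E
python3 -c "
from h import *
plan([557,270,260])"
```

```text
t 2.7667 tcp [334.9 393.9 261. ] yaw_y 7.0 w 87.3 F [ 0.5 -0.3  0.7] shift units total [-6.    8.22  0.04] z axis [ 0.  0. -1.]
```

Emit:
carry_out:
  targets: [1, -0.545, 0.747, 0, 0, 0, 0, 1, -0.545, 0.747, 0, 0, 0, 0, 1, -0.545, 0.747, 0, 0, 0, 0, 1, -0.545, 0.747, 0, 0, 0, 0, 1, -0.545, 0.747, 0, 0, 0, 0, 1, -0.545, 0.747, 0, 0, 0, 0, 1, -0.545, 0.747, 0, 0, 0, 0, 1, -0.545, 0.747, 0, 0, 0, 0, 1, -0.545, 0.747, 0.6, 0, 0, 0, 1, -0.545, 0.747, 0.6, 0, 0, 0, 1, -0.545, 0.747, 0.6, 0, 0, 0, 1, 0, 0, 0.6, 0, 0, 0, 1, 0, 0, 0, 0, 0, 0]

```text
time_s: 3.85
eef_pos: [556.0, 269.0, 197.6]
eef_rot: [-0.001, 0.664, 0.748, -0.003]
ft_force: [0.1, -0.6, -0.5]
gripper_width: 86.6
grasp_force: 0.0
```

```bash
python3 -c "
from h import *
f=find(['post_top','tin_mouth'],'wrist');cv2.imwrite('pics/w1.png',f['pixels'])
m=trace('post_top','wrist');print([ (x['score'],x['pixels'].sum()) for x in m])
find(['post_top','tin_mouth'],'top')
print(proj(f,[557,270,60]),np.round(f['xyz']))
plan([557,270,200])"
```

```text
wrist post_top [(0.75, [550.1, 275.1, 61.6])]
wrist tin_mouth [(0.87, [541.4, 382.7, 69.0])]
[(0.76, np.int64(12614))]
top post_top [(0.94, [553.1, 272.0, 63.2]), (0.42, [756.7, 137.5, 4.4])]
top tin_mouth []
[317.48703546 184.46547363] [545. 354. 361.]
t 4.2 tcp [556.7 272.  202. ] yaw_y 7.0 w 86.9 F [-1.  -0.8  0.7] shift units total [-0.08  0.    0.08] z axis [ 0.001  0.001 -1.   ]
```

View pics/w1.png

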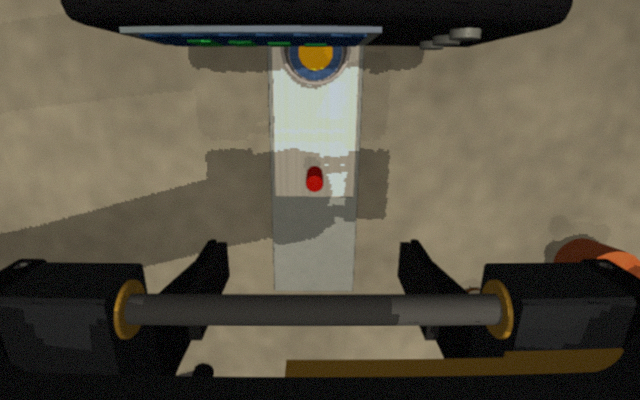

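Emit:
carry_out:
  targets: [1, 0, 0, 0.7, 0, 0, 0, 1, 0, 0, 0.7, 0, 0, 0, 1, 0, 0, 0.7, 0, 0, 0, 1, 0, 0, 0.7, 0, 0, 0, 1, 0, 0, 0.7, 0, 0, 0, 1, 0, 0, 0.7, 0, 0, 0, 1, 0, 0, 0.7, 0, 0, 0, 1, 0, 0, 0.7, 0, 0, 0, 1, 0, 0, 0.7, 0, 0, 0, 1, 0, 0, 0.6, 0, 0, 0, -1, 0, 0, 0, 0, 0, 0, -1, 0, 0, 0, 0, 0, 0, -1, 0, 0, 0, 0, 0, 0, -1, 0, 0, 0, 0, 0, 0, -1, 0, 0, 0, 0, 0, 0, -1, 0, 0, 0, 0, 0, 0, -1, 0, 0, 0, 0, 0, 0, -1, 0, 0, 0, 0, 0, 0]

```text
time_s: 5.7
eef_pos: [556.8, 271.2, 28.6]
eef_rot: [0.0, 0.663, 0.749, 0.0]
ft_force: [0.0, 0.8, -0.4]
gripper_width: 41.8
grasp_force: 0.0
```

```bash
python3 -c "
from h import *
f=find(['post_top','tin_mouth'],'wrist')
plan([570,162,28])"
```

```text
wrist post_top [(0.61, [551.7, 271.8, 58.4])]
wrist tin_mouth [(0.65, [544.0, 379.5, 71.4])]
t 5.85 tcp [556.7 271.1  28.4] yaw_y 7.0 w 29.7 F [-1.1  0.5  0.1] shift units total [-4.4  -0.    0.01] z axis [ 0.  0. -1.]
```

Emit:
carry_out:
  targets: [-1, 0, 0, 0, 0, 0, 0, -1, 0, 0, 0, 0, 0, 0, -1, 0, 0, 0, 0, 0, 0, -1, 0, 0, 0, 0, 0, 0, -1, -0.2, 0, 0, 0, 0, 0, -1, -0.3, 0, 0, 0, 0, 0, -1, -0.3, 0, 0, 0, 0, 0, -1, -0.3, 0, 0, 0, 0, 0, -1, -0.3, 0, 0, 0, 0, 0, -1, -0.3, 0, 0, 0, 0, 0, -1, -0.3, 0, 0, 0, 0, 0, -1, -0.3, 0, 0, 0, 0, 0, -1, -0.3, 0, 0, 0, 0, 0, -1, -0.3, 0, 0, 0, 0, 0, -1, -0.3, 0, 0, 0, 0, 0, -1, -0.3, 0, 0, 0, 0, 0, -1, -0.3, 0, 0, 0, 0, 0, -1, -0.2, 0, 0, 0, 0, 0, -1, 0, 0, 0, 0, 0, 0]

```text
time_s: 7.43
eef_pos: [567.5, 168.3, 28.1]
eef_rot: [-0.001, 0.664, 0.748, -0.002]
ft_force: [-5.3, -0.9, 4.1]
gripper_width: 15.2
grasp_force: 30.0
```

```bash
python3 -c "
from h import *
f=find(['post_top','tin_mouth'],'wrist')
f=find(['post_top','tin_mouth','analyser'],'top')
plan([570,162,28])"
```

```text
wrist post_top [(0.85, [564.9, 173.0, 63.3])]
wrist tin_mouth [(0.94, [553.2, 280.7, 70.3])]
top post_top []
top tin_mouth [(0.6, [551.5, 282.1, 66.9])]
top analyser []
t 7.7833 tcp [567.6 168.3  28.2] yaw_y 6.8 w 15.2 F [-5.6 -1.8  3.4] shift units total [-0.26  0.07  0.01] z axis [-0.003 -0.003 -1.   ]
```

Emit:
carry_out:
  targets: [-1, -0.12, 0, 0, 0, 0, 0, -1, -0.12, 0, 0, 0, 0, 0, -1, -0.12, 0, 0, 0, 0, 0, -1, 0, 0, 0, 0, 0, 0, -1, 0, 0, 0, 0, 0, 0]

```text
time_s: 8.2
eef_pos: [568.4, 160.7, 28.1]
eef_rot: [-0.001, 0.663, 0.748, -0.002]
ft_force: [-5.0, 0.9, 4.9]
gripper_width: 15.0
grasp_force: 30.0
```

Emit:
carry_out:
  targets: [-1, -0.12, 0, 0, 0, 0, 0, -1, -0.12, 0, 0, 0, 0, 0, -1, 0, 0, 0, 0, 0, 0, -1, 0, 0, 0, 0, 0, 0]

```text
time_s: 8.53
eef_pos: [568.4, 160.6, 28.2]
eef_rot: [-0.003, 0.662, 0.749, 0.0]
ft_force: [-6.7, 10.9, 3.2]
gripper_width: 15.5
grasp_force: 30.0
```

Emit:
carry_out:
  targets: [-1, 0.12, 0, 0, 0, 0, 0, 1, 0.12, 0, 0, 0, 0, 0, 1, 0, 0, 0, 0, 0, 0, 1, 0, 0, 0, 0, 0, 0, 1, 0, 0, 0, 0, 0, 0, 1, 0, 0, 0, 0, 0, 0, 1, 0, 0, -0.4, 0, 0, 0, 1, 0, 0, -0.9, 0, 0, 0, 1, 0, 0, -0.9, 0, 0, 0, 1, 0, 0, -0.9, 0, 0, 0, 1, 0, 0, -0.9, 0, 0, 0, 1, 0, 0, -0.9, 0, 0, 0, 1, 0, 0, -0.9, 0, 0, 0, 1, 0, 0, -0.9, 0, 0, 0, 1, 0, 0, 0, 0, 0, 0, 1, 0, 0, 0, 0, 0, 0]

```text
time_s: 9.87
eef_pos: [570.9, 162.9, 197.8]
eef_rot: [0.001, 0.663, 0.749, 0.002]
ft_force: [0.0, -0.7, -0.2]
gripper_width: 86.6
grasp_force: 0.0
```

```bash
python3 -c "
from h import *
f=find(['post_top','tin_mouth'],'wrist');cv2.imwrite('pics/w2.png',f['pixels'])
for n in ['post_top','tin_mouth']:
  for x in trace(n,'wrist')[:1]:
    m=x['pixels'];ys,xs=np.nonzero(m);print(n,x['score'],xs.min(),xs.max(),ys.min(),ys.max())
g=grab_frame('top');cv2.imwrite('pics/t2.png',cv2.resize(g['pixels'][150:250,130:330],(800,400),interpolation=cv2.INTER_CUBIC))
print(pinpoint('tin_mouth','top')[:1] and toworld(g,pinpoint('tin_mouth','top')[0]['location']))
print(proj(f,[568,160,60]),proj(f,[555,270,65]),np.round(f['xyz']))
plan([485,-313,200])"
```

```text
wrist post_top [(0.55, [566.1, 162.8, 62.9])]
wrist tin_mouth [(0.57, [553.5, 269.7, 68.9])]
post_top 0.59 265 356 0 200
tin_mouth 0.56 265 357 0 200
[554.71463746 268.01098547  66.45422167]
[311.14350409 188.71751305] [311.40530177  54.51452968] [558. 247. 361.]
t 10.2667 tcp [569.6 162.8 195. ] yaw_y 7.0 w 86.9 F [0.4 0.2 0.2] shift units total [-18.48  -5.67  -0.18] z axis [-0.001 -0.001 -1.   ]
```

View pics/w2.png

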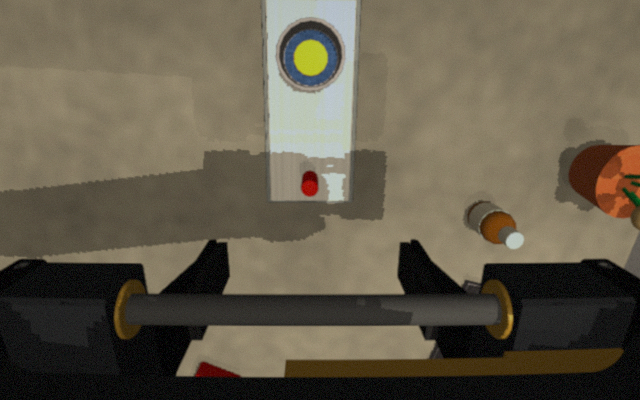

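Emit:
carry_out:
  targets: [1, -0.924, -0.284, 0, 0, 0, 0, 1, -0.924, -0.284, 0, 0, 0, 0, 1, -0.924, -0.284, 0, 0, 0, 0, 1, -0.924, -0.284, 0, 0, 0, 0, 1, -0.924, -0.284, 0, 0, 0, 0, 1, -0.924, -0.284, 0, 0, 0, 0, 1, -0.924, -0.284, 0, 0, 0, 0, 1, -0.924, -0.284, 0, 0, 0, 0, 1, -0.924, -0.284, 0, 0, 0, 0, 1, -0.924, -0.284, 0, 0, 0, 0, 1, -0.924, -0.284, 0, 0, 0, 0, 1, -0.924, -0.284, 0, 0, 0, 0, 1, -0.924, -0.284, 0, 0, 0, 0, 1, -0.924, -0.284, 0, 0, 0, 0, 1, -0.924, -0.284, 0, 0, 0, 0, 1, -0.924, -0.284, 0, 0, 0, 0, 1, -0.924, -0.284, 0, 0, 0, 0, 1, -0.924, -0.284, 0, 0, 0, 0, 1, -0.924, -0.284, 0, 0, 0, 0, 1, -0.924, -0.284, 0, 0, 0, 0]

```text
time_s: 11.93
eef_pos: [484.7, -314.0, 195.5]
eef_rot: [-0.0, 0.663, 0.749, -0.0]
ft_force: [0.5, 1.1, 0.2]
gripper_width: 86.9
grasp_force: 0.0
```

Emit:
carry_out:
  targets: [1, 0, 0, 0, 0, 0, 0, 1, 0, 0, 0, 0, 0, 0, 1, 0, 0, 0, 0, 0, 0]

```text
time_s: 12.18
eef_pos: [485.2, -312.1, 195.3]
eef_rot: [-0.001, 0.663, 0.749, 0.0]
ft_force: [-0.2, -0.2, 0.2]
gripper_width: 86.7
grasp_force: 0.0
```

```bash
python3 -c "
from h import *
f=find(['lid_rest','inner_lid','cover'],'wrist');cv2.imwrite('pics/w3.png',f['pixels'])
for n in ['lid_rest','inner_lid','cover']:
  for x in trace(n,'wrist')[:1]:
    m=x['pixels'];ys,xs=np.nonzero(m);print(n,round(x['score'],2),xs.min(),xs.max(),ys.min(),ys.max())
# exact-symmetric projection check: circles
for r,z in ((45,6),(30,49),(22.5,61),(9,81)):
  c=np.array([proj(f,[485+r*np.cos(a),-313+r*np.sin(a),z]) for a in np.arange(0,6.3,.1)]);print(r,z,c.min(0).round(1),c.max(0).round(1))
plan([485,-313,25])"
```

```text
wrist lid_rest [(0.21, [308.8, -348.7, 3.2])]
wrist inner_lid []
wrist cover [(0.63, [483.5, -313.6, 48.8])]
lid_rest 0.9 270 357 129 201
inner_lid 0.77 281 347 150 216
cover 0.56 288 340 161 212
45 6 [271.  128.8] [358.9 214.5]
30 49 [282.1 151.6] [348.1 215.4]
22.5 61 [289.5 162.8] [340.9 212.2]
9 81 [304.3 184.2] [326.2 205.2]
t 12.5333 tcp [ 485.3 -312.2  195.8] yaw_y 7.0 w 87.1 F [-0.3  0.1 -0.6] shift units total [-0.03 -0.02  6.83] z axis [ 0.  0. -1.]
```

View pics/w3.png

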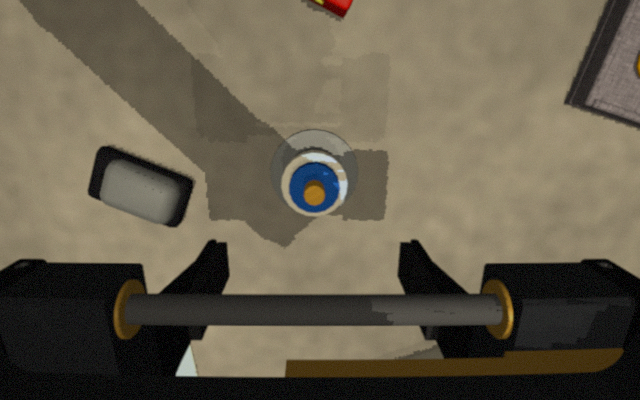

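Emit:
carry_out:
  targets: [1, 0, -0.02, 0.7, 0, 0, 0, 1, 0, 0, 0.7, 0, 0, 0, 1, 0, 0, 0.7, 0, 0, 0, 1, 0, 0, 0.7, 0, 0, 0, 1, 0, 0, 0.7, 0, 0, 0, 1, 0, 0, 0.7, 0, 0, 0, 1, 0, 0, 0.7, 0, 0, 0, 1, 0, 0, 0.7, 0, 0, 0, 1, 0, 0, 0.7, 0, 0, 0, 1, 0, 0, 0.35, 0, 0, 0, 1, 0, 0, 0.2, 0, 0, 0, 1, 0, 0, 0, 0, 0, 0, -1, 0, 0, 0, 0, 0, 0, -1, 0, 0, 0, 0, 0, 0, -1, 0, 0, 0, 0, 0, 0, -1, 0, 0, 0, 0, 0, 0, -1, 0, 0, 0, 0, 0, 0, -1, 0, 0, 0, 0, 0, 0, -1, 0, 0, 0, 0, 0, 0, -1, 0, 0, 0, 0, 0, 0]

```text
time_s: 14.2
eef_pos: [485.1, -313.1, 25.0]
eef_rot: [0.0, 0.663, 0.749, 0.0]
ft_force: [0.3, 0.2, 4.5]
gripper_width: 59.4
grasp_force: 30.0
```

Emit:
carry_out:
  targets: [-1, 0, 0, -0.1, 0, 0, 0, -1, 0, 0, -0.2, 0, 0, 0, -1, 0, 0, -0.3, 0, 0, 0, -1, 0, 0, -0.4, 0, 0, 0, -1, 0, 0, -0.4, 0, 0, 0, -1, 0, 0, -0.4, 0, 0, 0, -1, 0, 0, -0.4, 0, 0, 0, -1, 0, 0, -0.4, 0, 0, 0, -1, 0, 0, -0.4, 0, 0, 0, -1, 0, 0, -0.4, 0, 0, 0, -1, 0, 0, -0.4, 0, 0, 0, -1, 0, 0, -0.3, 0, 0, 0, -1, 0, 0, -0.2, 0, 0, 0, -1, 0, 0, -0.1, 0, 0, 0, -1, 0, 0, 0, 0, 0, 0]

```text
time_s: 15.45
eef_pos: [484.7, -313.1, 135.0]
eef_rot: [0.0, 0.663, 0.749, 0.0]
ft_force: [0.2, -0.0, -1.7]
gripper_width: 59.2
grasp_force: 30.0
```

```bash
python3 -c "
from h import *
f=find(['inner_lid','cover'],'wrist');cv2.imwrite('pics/w4.png',f['pixels'])
f=find(['inner_lid','cover'],'scene')
plan([554,270,135])"
```

```text
wrist inner_lid []
wrist cover [(0.85, [486.8, -313.5, 159.4])]
scene inner_lid [(0.71, [482.9, -313.7, 133.3])]
scene cover []
t 15.75 tcp [ 484.2 -312.8  134. ] yaw_y 7.0 w 59.2 F [ 0.5  0.2 -1.6] shift units total [22.8   5.6  -0.03] z axis [-0.001  0.    -1.   ]
```

View pics/w4.png

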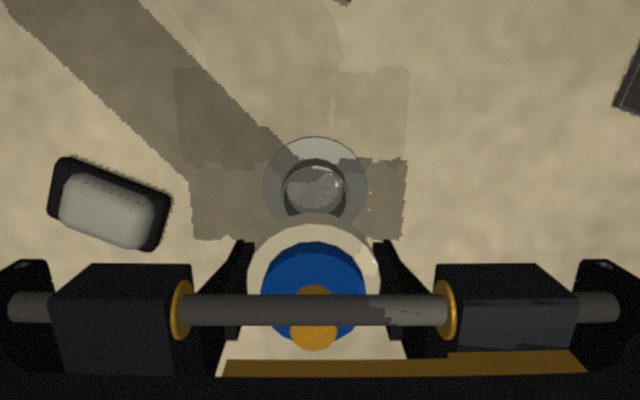

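Emit:
carry_out:
  targets: [-1, 0.2, 0.05, 0, 0, 0, 0, -1, 0.4, 0.1, 0, 0, 0, 0, -1, 0.6, 0.15, 0, 0, 0, 0, -1, 0.8, 0.2, 0, 0, 0, 0, -1, 0.9, 0.22, 0, 0, 0, 0, -1, 0.9, 0.22, 0, 0, 0, 0, -1, 0.9, 0.22, 0, 0, 0, 0, -1, 0.9, 0.22, 0, 0, 0, 0, -1, 0.9, 0.22, 0, 0, 0, 0, -1, 0.9, 0.22, 0, 0, 0, 0, -1, 0.9, 0.22, 0, 0, 0, 0, -1, 0.9, 0.22, 0, 0, 0, 0, -1, 0.9, 0.22, 0, 0, 0, 0, -1, 0.9, 0.22, 0, 0, 0, 0, -1, 0.9, 0.22, 0, 0, 0, 0, -1, 0.9, 0.22, 0, 0, 0, 0, -1, 0.9, 0.22, 0, 0, 0, 0, -1, 0.9, 0.22, 0, 0, 0, 0, -1, 0.9, 0.22, 0, 0, 0, 0, -1, 0.9, 0.22, 0, 0, 0, 0]

```text
time_s: 17.42
eef_pos: [533.9, 108.4, 134.5]
eef_rot: [-0.0, 0.662, 0.749, 0.0]
ft_force: [-0.5, -0.7, -1.3]
gripper_width: 58.9
grasp_force: 30.0
```

Emit:
carry_out:
  targets: [-1, 0.9, 0.22, 0, 0, 0, 0, -1, 0.9, 0.22, 0, 0, 0, 0, -1, 0.9, 0.22, 0, 0, 0, 0, -1, 0.9, 0.22, 0, 0, 0, 0, -1, 0.8, 0.2, 0, 0, 0, 0, -1, 0.7, 0.17, 0, 0, 0, 0, -1, 0.5, 0.12, 0, 0, 0, 0, -1, 0.4, 0.1, 0, 0, 0, 0, -1, 0.2, 0.05, 0, 0, 0, 0, -1, 0.1, 0.02, 0, 0, 0, 0, -1, 0, 0, 0, 0, 0, 0, -1, 0, 0, 0, 0, 0, 0, -1, 0, 0, 0, 0, 0, 0]

```text
time_s: 18.5
eef_pos: [553.8, 265.9, 134.6]
eef_rot: [0.0, 0.664, 0.748, -0.0]
ft_force: [-0.3, -0.1, -1.7]
gripper_width: 59.0
grasp_force: 30.0
```

```bash
cat > c.py <<'E'
from h import *
f=grab_frame('wrist'); im=f['pixels'].copy(); s=get_state(); p=np.array(s['eef_pos'])
def circ(c,r,z,col):
  q=np.array([proj(f,[c[0]+r*np.cos(a),c[1]+r*np.sin(a),z]) for a in np.arange(0,6.3,.05)]);cv2.polylines(im,[np.round(q*8).astype(np.int32)],True,col,1,cv2.LINE_AA,3); print(r,z,q.min(0).round(1),q.max(0).round(1))
circ(p,30,p[2]+24,(0,0,255)); circ((554,270.2),27.5,65,(0,255,0)); circ((554,270.2),8,65,(0,255,0))
import sys
cv2.imwrite(sys.argv[1],im); plan([554,270.2,54])
for c in('scene','top'): find(['tin_mouth','inner_flange','cover'],c)
E
python3 c.py pics/w5.png
```

```text
30 158.63398497463203 [250.6 221.1] [384.3 338.3]
27.5 65 [277.5 167.8] [356.5 242.5]
8 65 [305.5 195.5] [328.5 217.2]
t 18.55 tcp [553.8 266.  134.6] yaw_y 6.9 w 59.0 F [-0.2  0.1 -1.6] shift units total [0.17 0.03 3.23] z axis [-0. -0. -1.]
scene tin_mouth [(0.66, [553.3, 267.3, 62.6])]
scene inner_flange [(0.49, [553.5, 265.6, 140.8])]
scene cover [(0.48, [553.1, 261.6, 159.2])]
top tin_mouth [(0.97, [556.6, 269.5, 67.7])]
top inner_flange [(0.53, [552.7, 271.5, 140.6])]
top cover []
```

View pics/w5.png

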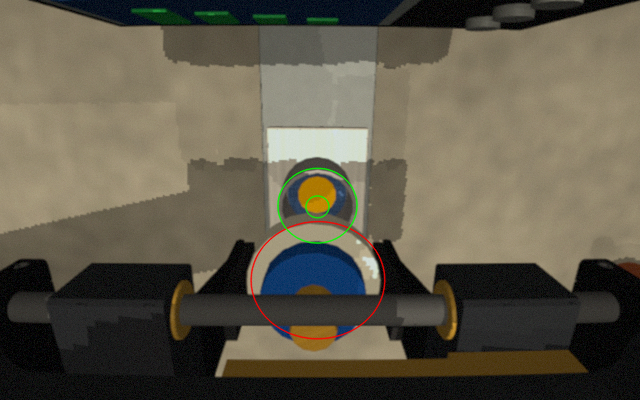

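```bash
cat > d.py <<'E'
from h import *
f=grab_frame('wrist'); s=get_state(); p=np.array(s['eef_pos']); im=f['pixels']
for n,r,z in(('rimbot',30,10),('rimtop',30,24),('covbot',22.5,24),('covtop',22.5,36),('knobtop',9,56)):
  q=np.array([proj(f,[p[0]+r*np.cos(a),p[1]+r*np.sin(a),p[2]+z]) for a in np.arange(0,6.3,.05)]);print(n,q.min(0).round(1),q.max(0).round(1))
print(im[204:250:1,315].tolist())
cv2.imwrite('pics/w6.png',cv2.resize(im[150:370,200:430],(690,660)[:2] if 0 else (627,600),interpolation=cv2.INTER_CUBIC))
E
python3 d.py
```

```text
rimbot [255.4 210.1] [378.7 320. ]
rimtop [250.6 221.2] [384.2 338.4]
covbot [267.3 237.5] [367.5 325.3]
covtop [263.8 249.9] [371.6 342.8]
knobtop [293.6 309.2] [343.  350.1]
[[0, 138, 196], [4, 138, 197], [2, 140, 198], [0, 137, 195], [0, 137, 196], [0, 135, 194], [0, 136, 193], [0, 133, 196], [40, 129, 179], [76, 106, 128], [82, 99, 103], [78, 96, 103], [82, 97, 103], [78, 96, 101], [81, 97, 103], [82, 99, 106], [78, 98, 104], [79, 99, 105], [78, 95, 103], [86, 106, 114], [107, 130, 139], [125, 153, 164], [126, 153, 165], [129, 157, 166], [127, 154, 163], [128, 156, 166], [127, 153, 164], [126, 155, 165], [126, 156, 164], [127, 154, 165], [123, 153, 163], [127, 155, 166], [126, 155, 166], [129, 157, 168], [126, 156, 165], [127, 152, 163], [118, 142, 150], [97, 100, 99], [65, 46, 34], [64, 34, 8], [64, 28, 0], [73, 43, 20], [69, 40, 18], [67, 34, 14], [68, 37, 6], [63, 32, 2]]
```

View pics/w6.png

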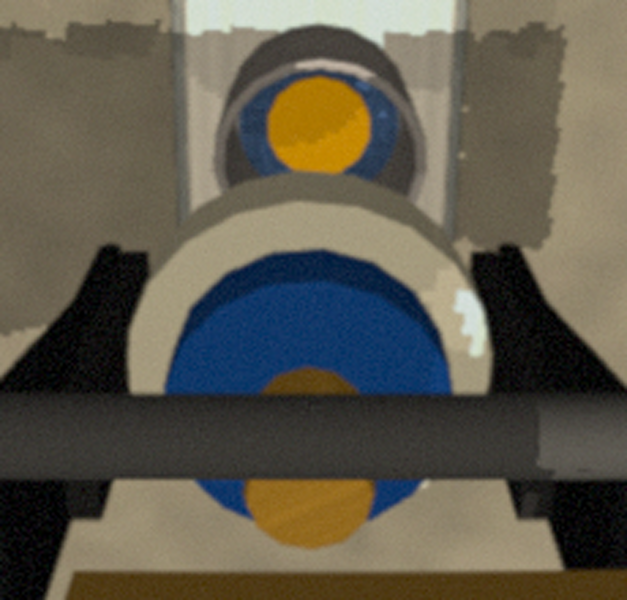

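Emit:
carry_out:
  targets: [-1, 0.05, 0.06, 0.1, 0, 0, 0, -1, 0.055, 0.06, 0.2, 0, 0, 0, -1, 0, 0, 0.3, 0, 0, 0, -1, 0, 0, 0.4, 0, 0, 0, -1, 0, 0, 0.4, 0, 0, 0, -1, 0, 0, 0.4, 0, 0, 0, -1, 0, 0, 0.4, 0, 0, 0, -1, 0, 0, 0.3, 0, 0, 0, -1, 0, 0, 0.2, 0, 0, 0, -1, 0, 0, 0, 0, 0, 0, -1, 0, 0, 0, 0, 0, 0]

```text
time_s: 19.92
eef_pos: [556.4, 270.1, 66.8]
eef_rot: [-0.0, 0.663, 0.749, -0.0]
ft_force: [0.6, 0.0, -0.6]
gripper_width: 59.0
grasp_force: 30.0
```

Emit:
carry_out:
  targets: [-1, 0, 0, 0.06, 0, 0, 0, -1, 0, 0, 0.06, 0, 0, 0, -1, 0, 0, 0.06, 0, 0, 0, -1, 0, 0, 0.06, 0, 0, 0, -1, 0, 0, 0.06, 0, 0, 0, -1, 0, 0, 0.06, 0, 0, 0, -1, 0, 0, 0, 0, 0, 0, -1, 0, 0, 0, 0, 0, 0]

```text
time_s: 20.58
eef_pos: [556.2, 270.1, 57.9]
eef_rot: [-0.0, 0.663, 0.749, -0.0]
ft_force: [-0.4, 0.7, -1.9]
gripper_width: 58.8
grasp_force: 30.0
```

Emit:
carry_out:
  targets: [-1, 0, 0, 0.04, 0, 0, 0, -1, 0, 0, 0.04, 0, 0, 0, -1, 0, 0, 0.03, 0, 0, 0, -1, 0, 0, 0, 0, 0, 0, -1, 0, 0, 0, 0, 0, 0]

```text
time_s: 21.0
eef_pos: [556.3, 270.2, 55.2]
eef_rot: [-0.0, 0.663, 0.749, -0.0]
ft_force: [1.2, -0.3, -2.0]
gripper_width: 59.4
grasp_force: 30.0
```

Emit:
carry_out:
  targets: [-1, 0, 0, 0.03, 0, 0, 0, -1, 0, 0, 0.03, 0, 0, 0, -1, 0, 0, 0, 0, 0, 0, -1, 0, 0, 0, 0, 0, 0]

```text
time_s: 21.33
eef_pos: [556.4, 270.2, 55.0]
eef_rot: [-0.0, 0.663, 0.749, 0.0]
ft_force: [-2.8, -1.2, 6.3]
gripper_width: 59.2
grasp_force: 30.0
```

Emit:
carry_out:
  targets: [1, 0, 0, 0, 0, 0, 0, 1, 0, 0, 0, 0, 0, 0, 1, 0, 0, 0, 0, 0, 0, 1, 0, 0, 0, 0, 0, 0, 1, 0, 0, 0, 0, 0, 0, 1, 0, 0, 0, 0, 0, 0, 1, 0, 0, 0, 0, 0, 0, 1, 0, 0, 0, 0, 0, 0, 1, 0, 0, -0.2, 0, 0, 0, 1, 0, 0, -0.4, 0, 0, 0, 1, 0, 0, -0.6, 0, 0, 0, 1, 0, 0, -0.6, 0, 0, 0, 1, 0, 0, -0.6, 0, 0, 0, 1, 0, 0, -0.6, 0, 0, 0, 1, 0, 0, -0.6, 0, 0, 0, 1, 0, 0, 0, 0, 0, 0, 1, 0, 0, 0, 0, 0, 0]

```text
time_s: 22.75
eef_pos: [557.0, 270.5, 145.1]
eef_rot: [0.0, 0.663, 0.749, 0.001]
ft_force: [-1.3, 0.2, 0.2]
gripper_width: 86.8
grasp_force: 0.0
```

```bash
cat > e.py <<'E'
from h import *
f=find(['inner_lid','cover'],'wrist'); im=f['pixels'].copy(); s=get_state()
c=(556.4,269.7)
for n,r,z in(('rimtop',30,79),('covtop',22.5,91),('knobtop',9,111)):
  q=np.array([proj(f,[c[0]+r*np.cos(a),c[1]+r*np.sin(a),z]) for a in np.arange(0,6.3,.05)]);print(n,q.min(0).round(1),q.max(0).round(1))
cv2.imwrite('pics/w7.png',im); find(['inner_flange','cover','tin_mouth'],'scene'); find(['inner_flange','cover'],'top'); plan([556.4,270,94])
E
python3 e.py
```

```text
wrist inner_lid []
wrist cover [(0.58, [555.2, 267.0, 81.0])]
rimtop [271.4 172.8] [358.2 254.3]
covtop [280.8 188.6] [349.1 252.3]
knobtop [300.3 219.6] [330. 247.]
scene inner_flange [(0.71, [556.2, 270.7, 64.6]), (0.43, [553.5, 271.1, 77.9])]
scene cover [(0.47, [553.5, 270.4, 79.2])]
scene tin_mouth [(0.82, [554.8, 266.2, 63.7]), (0.6, [476.0, -133.2, -0.7])]
top inner_flange [(0.61, [556.2, 272.6, 60.1])]
top cover [(0.59, [448.6, -16.2, -1.2])]
t 23.25 tcp [556.2 270.1 143.4] yaw_y 7.0 w 87.4 F [-0.6  0.4 -0.4] shift units total [-0.    0.01  1.98] z axis [-0. -0. -1.]
```

View pics/w7.png

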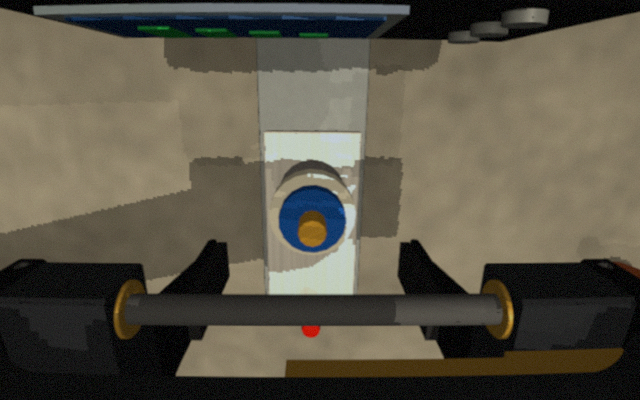

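Emit:
carry_out:
  targets: [1, 0, 0, 0.4, 0, 0, 0, 1, 0, 0, 0.4, 0, 0, 0, 1, 0, 0, 0.4, 0, 0, 0, 1, 0, 0, 0.4, 0, 0, 0, 1, 0, 0, 0.25, 0, 0, 0, 1, 0, 0, 0.08, 0, 0, 0, -1, 0, 0, 0, 0, 0, 0, -1, 0, 0, 0, 0, 0, 0, -1, 0, 0, 0, 0, 0, 0, -1, 0, 0, 0, 0, 0, 0, -1, 0, 0, 0, 0, 0, 0, -1, 0, 0, 0, 0, 0, 0, -1, 0, 0, 0, 0, 0, 0, -1, 0, 0, 0, 0, 0, 0, -1, 0, 0, 0, 0, 0, 0, -1, 0, 0, 0, 0, 0, 0, -1, 0, 0, 0, 0, 0, 0, -1, 0, 0, 0, 0, 0, 0, -1, 0, 0, 0, 0, 0, 0, -1, 0, 0, 0, 0, 0, 0]

```text
time_s: 24.92
eef_pos: [556.3, 270.2, 95.5]
eef_rot: [-0.0, 0.663, 0.749, 0.0]
ft_force: [-0.2, 0.7, 1.0]
gripper_width: 17.0
grasp_force: 30.0
```

Emit:
carry_out:
  targets: [-1, 0, 0, -0.04, 0, 0, 0, -1, 0, 0, -0.06, 0, 0, 0, -1, 0, 0, -0.1, 0, 0, 0, -1, 0, 0, -0.1, 0, 0, 0, -1, 0, 0, -0.2, 0, 0, 0, -1, 0, 0, -0.3, 0, 0, 0, -1, 0, 0, -0.4, 0, 0, 0, -1, 0, 0, -0.5, 0, 0, 0, -1, 0, 0, -0.5, 0, 0, 0, -1, 0, 0, -0.5, 0, 0, 0, -1, 0, 0, -0.5, 0, 0, 0, -1, 0, 0, -0.5, 0, 0, 0, -1, 0, 0, -0.5, 0, 0, 0, -1, 0, 0, -0.3, 0, 0, 0, -1, 0, 0, -0.2, 0, 0, 0, -1, 0, 0, -0.1, 0, 0, 0, -1, 0, 0, 0, 0, 0, 0, -1, 0, 0, 0, 0, 0, 0, -1, 0, 0, 0, 0, 0, 0, -1, 0, 0, 0, 0, 0, 0]

```text
time_s: 26.58
eef_pos: [556.0, 270.1, 214.8]
eef_rot: [-0.0, 0.663, 0.749, -0.001]
ft_force: [-0.2, -0.4, -0.8]
gripper_width: 16.7
grasp_force: 30.0
```

```bash
python3 -c "
from h import *
f=find(['inner_flange','cover'],'wrist');cv2.imwrite('pics/w8.png',f['pixels'])
find(['inner_flange','cover'],'scene')
plan([556.4,270,215])"
```

```text
wrist inner_flange [(0.68, [554.8, 270.1, 63.4])]
wrist cover [(0.74, [553.6, 266.1, 199.0])]
scene inner_flange [(0.87, [556.4, 268.5, 63.8]), (0.17, [307.2, -351.1, -1.3])]
scene cover [(0.74, [556.8, 268.0, 197.6]), (0.58, [568.5, 153.9, 62.7])]
t 26.8833 tcp [556.3 270.1 215.4] yaw_y 7.0 w 17.0 F [ 1.   0.1 -0. ] shift units total [-0.01  0.    0.02] z axis [-0. -0. -1.]
```

View pics/w8.png

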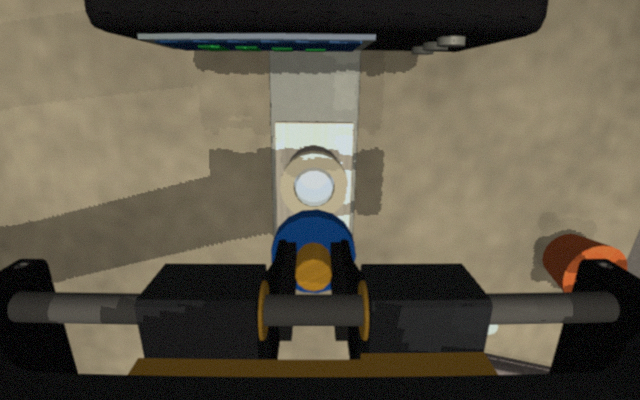

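The last picture shows the cover held level by its knob at pixel (314,265). The inner lid, with its window at (314,187), is still on the tin, so I am handing in.

```bash
python3 -c "
from station import *
print(hand_in())"
```

```text
the job is handed in; nothing more can be done
None
```

The job is handed in, with no verdict returned: the carriage is at its stop, the inner lid is home on the tin, and the blue cover is held level by its knob about 12 cm above the lid.

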